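# Take down the coater rollers and box them for cleaning

## Robot

A 7-joint arm with a two-finger parallel gripper is mounted at the origin on a cart in front of the work surface, level with it; the furniture and walls round the work are solid. World frame = base frame: x ahead of the robot, y to its left, z up, the work surface at z = 0. Lengths are in m, angles in rad, forces in N, time in s.
With the tool pointing down it reaches from about 0.425 to 0.875 m from the base axis. Payload 4.7 kg.
Tool frame: the origin (TCP) lies midway between the tips of the shut fingers; the grasp point (between the pads) lies 19 mm behind it; z points along the fingers, y is the line along which they close (so a half turn about z gives the same grasp; the last joint's range is limited). The gripper opens to 87 mm and grips with 3 to 60 N. Pads are 19 mm wide; open, the fingers measure 117 mm over their backs; the gripper's body (75 mm by 190 mm) begins 51 mm behind the grasp point.
Start: joints at [-1.1, 0.321, -0.07, 1.45, 0.023, 1.371, -0.057], TCP at [0.287, 0.583, 0.223] pointing down, gripper open.
Joint ranges: [-2.86, 2.86], [-0.3, 2.09], [-1.38, 1.24], [0.06, 2.45], [-1.56, 4.7], [0.09, 2.05], [-2.69, 2.69]. Speed limits (rad/s): [2.57, 2.57, 3.14, 3.14, 3.14, 3.14, 3.14].

## Interface

Orientations are given as a rotation vector (axis times angle).
In Python, from bench import ctrl, get_image, calibration gives the robot as it stands.
- The arm moves only by the tool apply_moves, never from a script. Its arguments are lists of equal length, an entry for each row: "dp": the shift along the tool's x, y, z in m, a list of three; "twist": the turn, a rotation vector about the tool's x, y, z in rad, a list of three; "fingers": the closure, from 0 (fully open) to 1 (shut). In form: {"dp": [[dx, dy, dz], ...], "twist": [[ax, ay, az], ...], "fingers": [fingers, ...]}. A call has 1 to 10 rows; each row shifts and turns the commanded pose from where the row before left it, along the tool's axes as they then stand; what a row does not reach is not made up. A row lasts 1/10 s, in which the tool goes at most 50 mm and 8.59 degrees, less where a joint would pass 70% of its speed; a pose out of reach is approached as far as the arm can. A call is refused whole if a number of a shift passes 0.05 or a number of a turn 0.15, either way. A call with a gripper value outside its range is refused whole. The fingers move at their own pace and stop on an object; "newtons" is the grip in N (left out, the last holds). Time passes only in rows, so rows that do not move let the fingers close. It gives the time, the measured TCP pose, the force, the opening and the grip force at its end, in the units of the state.
- ctrl.get_state(): the state, without advancing time (a new reading comes with each control period).
- get_image(name): name is "scene" or "top" or "wrist"; returns the picture (480x640x3 uint8, red, green, blue); there is no depth.
- calibration(name): a dict with "fx", "fy", "cx", "cy" (pixels), "eye" and "attitude" of the camera in the world; the wrist camera has in their place "hand_eye" (4x4, takes a point from camera to tool coordinates, whose origin is the TCP and whose axes are the flange's). Camera axes: x right, y up, looking along -z (the intrinsics and any distortion apply to the point x, -y, -z); pixel columns grow to the right and rows downward; lengths in m; the calibration is good to about 2 mm. A picture is of the moment at which its call begins: read the wrist's pose just before it. calibration takes no time and is no camera call.
- ctrl.close_job(): hands the job in; it is judged then, once.
The state is a dict: "time": time; "joint_positions": joint angles; "qd": joint speeds; "joint_torque": joint torques, N m; "position": TCP position; "tool_rot": TCP orientation; "ft_force": force on the tool from outside, world axes, zero at the start; "torque": the same for the moment, N m; "grip_width": opening from 0.0 (shut) to 1.0 (fully open); "grip_force": force on a finger pad.
Only numpy, scipy, OpenCV 4.12 (cv2) and the standard library are available. Lean on these libraries where they do the work, as an engineer would, in place of code of your own. Each camera call takes 0.05 s, during which the arm holds its last target. There are 200 camera calls.

## Task

The rollers hanging in the roller stand are to go off for cleaning: first tip the grey storage box over onto its back on the white board, opening upward: push high against it while the board's edge stops its foot. Then, for every roller there is, flip its cam lever open, draw the axle forward, lower it out of the bottom of its slots and put the roller inside the box. Finish with every lever swung shut again, and leave everything else on the bench where it is.

Things in the scene. Friction and masses are not known exactly. Their poses are not given: they have to be found in the camera images.
- stand: roller stand, fixed: aluminium cheeks on a grey base plate 105x310 mm, its top 14 mm above the bench. Origin on the bench under the middle station's axle; own x to the rear (away from the robot), y along the row of three stations (numbers 1, 2, 3 at own y -105, 0, +105 mm), z up. The cheeks are 6 mm thick, 132 mm high, inner faces 29 mm either side of a station's middle
- axle_seat_1 (a point): axle seat of station 1, 110 mm above the bench: the roller's centre while it hangs in the slots; axes as the stand's. All stations alike. The axle lies on a ledge that rises about 1 mm to the front and ends at own x -8 mm; from there a slot open at the BOTTOM leads down between own x -24 and -8 mm, in front of it jaws (own x -36 to -24 mm) that end 12 mm below the seat. 6 mm of room above the axle
- lever_knob_1 (a point): centre of the black cross knob (12 mm diameter, 14 mm long along y) at the end of cam lever 1, 55 mm from its pivot. The pivot is fixed to the stand, 16 mm in front of (own -x), 39.5 mm to the +y side of and 16 mm above point axle_seat_1; the flat handle between is 9 mm thick and 6 mm wide (y)
- lever_1 (a joint): cam lever, rad. Near 0 (start) = shut: handle up, leaning 15 degrees to the rear, its cam bar blocks the axle. Within 0.25 counts as shut. Grows as the knob is pulled over towards the robot (stand's -x) and down; from 0.9 the axle is free, at 1.75 (stop) the handle points forward, 5 degrees above level. Stays where left; about 1.5 N at the knob. Also there without a roller
- roller_centre_1 (a point): centre of the roller of station 1 (absent in some starts): black rubber sleeve, 24 mm diameter, 40 mm long, between two white hexagonal end flanges (5 mm thick, 32 mm over corners, to 25 mm either side of the centre); steel axle 8 mm diameter, 88 mm long, along its own y; about 0.12 kg
- axle_seat_2 (a point): axle seat of station 2, 110 mm above the bench: the roller's centre while it hangs in the slots; axes as the stand's. All stations alike. To come out, a roller is drawn 16 mm forward (own -x), lowered at least 20 mm and taken out forward under the jaws; 90 mm forward clears the opened lever too. It cannot come out while its lever is shut
- lever_knob_2 (a point): centre of the black cross knob (12 mm diameter, 14 mm long along y) at the end of cam lever 2, 55 mm from its pivot. The pivot is fixed to the stand, 16 mm in front of (own -x), 39.5 mm to the +y side of and 16 mm above point axle_seat_2; the flat handle between is 9 mm thick and 6 mm wide (y)
- lever_2 (a joint): cam lever, rad. Near 0 (start) = shut: handle up, leaning 15 degrees to the rear, its cam bar blocks the axle. Within 0.25 counts as shut. Grows as the knob is pulled over towards the robot (stand's -x) and down; from 0.9 the axle is free, at 1.75 (stop) the handle points forward, 5 degrees above level. Stays where left; about 1.5 N at the knob. Also there without a roller
- roller_centre_2 (a point): centre of the roller of station 2 (absent in some starts): black rubber sleeve, 24 mm diameter, 40 mm long, between two white hexagonal end flanges (5 mm thick, 32 mm over corners, to 25 mm either side of the centre); steel axle 8 mm diameter, 88 mm long, along its own y; about 0.12 kg
- axle_seat_3 (a point): axle seat of station 3, 110 mm above the bench: the roller's centre while it hangs in the slots; axes as the stand's. All stations alike. Behind the roller are only the posts of the cheeks (own x +4 to +24 mm) and a thin tie rod at own x +14 mm, 42 mm above the bench; above it, between the cheeks, nothing
- lever_knob_3 (a point): centre of the black cross knob (12 mm diameter, 14 mm long along y) at the end of cam lever 3, 55 mm from its pivot. The pivot is fixed to the stand, 16 mm in front of (own -x), 39.5 mm to the +y side of and 16 mm above point axle_seat_3; the flat handle between is 9 mm thick and 6 mm wide (y)
- lever_3 (a joint): cam lever, rad. Near 0 (start) = shut: handle up, leaning 15 degrees to the rear, its cam bar blocks the axle. Within 0.25 counts as shut. Grows as the knob is pulled over towards the robot (stand's -x) and down; from 0.9 the axle is free, at 1.75 (stop) the handle points forward, 5 degrees above level. Stays where left; about 1.5 N at the knob. Also there without a roller
- roller_centre_3 (a point): centre of the roller of station 3 (absent in some starts): black rubber sleeve, 24 mm diameter, 40 mm long, between two white hexagonal end flanges (5 mm thick, 32 mm over corners, to 25 mm either side of the centre); steel axle 8 mm diameter, 88 mm long, along its own y; about 0.12 kg
- board: white plastic board, fixed to the bench, 180 (own x) x 220 (own y) x 10 mm, lying on the bench; origin under its middle; own x points away from the robot. Its front edge, at own x = -90 mm, is the stop for the box's foot
- store_box: grey open storage box, loose, about 0.35 kg, walls 4 mm. At first it stands on end just in front of the board: own z up, 130 mm tall, 196 mm wide (y), 60 mm deep (x), opening towards the robot (own -x), closed back (+x) to the board. Origin in the middle of the end it stands on. On its back: own x down, own z away from the robot, 60 mm high, inside 122x188 mm
- box_floor (a point): middle of the inner face of the box's back, which becomes its inner floor when it lies; 26 mm from the box's origin along own x and 65 mm along own z
- timer: bystander: digital lab timer, 60x66x18 mm; to be left alone; origin under its middle
- marker_1: bystander: marker pen, 130 mm long, lying; to be left alone; origin under its middle
- petri_1: bystander: small petri dish, 58 mm across, 15 mm high; to be left alone; origin under its middle
- tape_roll: bystander: roll of tape, 85 mm across, 25 mm high; to be left alone; origin under its middle
- spare_eyepiece: bystander: black and white microscope eyepiece, 34 mm across, 48 mm high; to be left alone; origin under its middle
Not all that is in view belongs to the job. Leave any turquoise look-alike of the part that bears roller_centre_3 alone.

How it is judged:
On the way:
1. the storage box lies on its back on the board, opening up (angle between store_box's own x axis and vertical above 3 rad and x of box_floor in the frame of board between -0.09 and 0.09 m and y of box_floor in the frame of board between -0.11 and 0.11 m and height (world z) of box_floor below 0.022 m), for 0.3 s.
At the end, for the whole second after the job is handed in: The box lies on its back on the board (opening up within 8 degrees, middle of its floor over the board), and the centre of every roller present is inside the box, below its rim; box and rollers are at rest. All three levers are shut (within 0.25 rad of 0) (all of step 1 and linear speed of each of store_box, roller_1, roller_2, roller_3 below 0.03 m/s and x of roller_centre_1 in the frame of store_box between -0.02 and 0.026 m and y of roller_centre_1 in the frame of store_box between -0.094 and 0.094 m and z of roller_centre_1 in the frame of store_box between 0.004 and 0.126 m and x of roller_centre_2 in the frame of store_box between -0.02 and 0.026 m and y of roller_centre_2 in the frame of store_box between -0.094 and 0.094 m and z of roller_centre_2 in the frame of store_box between 0.004 and 0.126 m and x of roller_centre_3 in the frame of store_box between -0.02 and 0.026 m and y of roller_centre_3 in the frame of store_box between -0.094 and 0.094 m and z of roller_centre_3 in the frame of store_box between 0.004 and 0.126 m and value of joint each of lever_1, lever_2, lever_3 below 0.25 rad); the robot touches nothing.
It fails at once if a bystander was moved more than 30 mm (distance of any of timer, marker_1, petri_1, tape_roll, spare_eyepiece from where it was at the start of the episode above 0.03 m).
Of roller_1, roller_2, roller_3 only 2 to 3 are there at a start; the rules pass over those that are not, and their reading is None.
At some moment in a run one of store_box may be knocked a few centimetres aside while the robot is not near it.
It also fails if it takes over 210 s, if anything falls off the work surface, if the arm or the gripper's body presses on something with over 40 N, if the wrist force passes 120 N, or if a joint passes its speed limit or range.

## Working session

There is one attempt and no reset: what is moved stays moved. The work goes in short steps, Python scripts to look and compute and a tool call to move; the robot and the scene stay as the last step left them, time stands still between calls to the robot, and variables do not carry over. Pictures are saved under pics/ and viewed, at most 14 in all, crops included, and the job is handed in when it is done.

Besides the shell and the picture viewer there is one more tool, called after ">>>" in YAML: its name, and indented under it one key for each argument. apply_moves: Moves the arm, as the interface text tells. Its arguments: {"type":"object","properties":{"dp":{"type":"array"},"twist":{"type":"array"},"fingers":{"type":"array"},"newtons":{"type":"number"}},"required":["dp","twist","fingers"]}

```bash
ls; mkdir -p pics
python3 - <<'E'
from bench import ctrl,get_image,calibration
import cv2
for n in("scene","top","wrist"):
    c=calibration(n);print(n,c)
    cv2.imwrite(f"pics/{n}0.png",get_image(n)[:,:,::-1])
print(ctrl.get_state())
E
```

```text
pics
scene {'fx': 605.8069379320008, 'fy': 605.8069379320008, 'cx': 318.2940847388133, 'cy': 236.08303125027385, 'eye': array([-0.44795056, -0.54796684,  1.05657105]), 'attitude': array([ 0.8758309 , -0.42676478, -0.85879219])}
top {'fx': 511.46362442151656, 'fy': 511.46362442151656, 'cx': 316.62710436516744, 'cy': 243.35468233882318, 'eye': array([0.46021632, 0.20266994, 1.17290306]), 'attitude': array([ 0.04277504, -0.08082824, -1.58111856])}
wrist {'fx': 397.76466120966774, 'fy': 397.76466120966774, 'cx': 310.9600310565189, 'cy': 246.58632272409272, 'hand_eye': array([[ 8.60353892e-04,  9.69759606e-01,  2.44060578e-01,
         6.54645639e-02],
       [ 9.99999484e-01, -9.66331943e-04,  3.14496658e-04,
         7.65362451e-05],
       [ 5.40829688e-04,  2.44060182e-01, -9.69759937e-01,
        -1.62201938e-01],
       [ 0.00000000e+00,  0.00000000e+00,  0.00000000e+00,
         1.00000000e+00]])}
{'time': 0.15, 'joint_positions': array([-1.09987986,  0.3216111 , -0.07010202,  1.45139999,  0.02261762,
        1.37080279, -0.05691056]), 'qd': array([ 0.00128608, -0.0043559 ,  0.00141563, -0.00378512,  0.00013771,
       -0.0008414 ,  0.00066429]), 'joint_torque': array([-6.30691829e-05, -4.91797900e+01, -4.04665656e-01, -3.12876892e+01,
       -6.40910142e-02,  4.05605708e-02,  7.52254050e-05]), 'position': array([0.28656259, 0.58295308, 0.22173732]), 'tool_rot': array([-7.11239193e-01, -3.05978916e+00,  2.22469696e-03]), 'ft_force': array([-0.43138181, -0.41727682,  0.0742539 ]), 'torque': array([-0.00679066, -0.02622036,  0.02045302]), 'grip_force': 0.0, 'grip_width': 0.9983098848873069}
```

View pics/scene0.png

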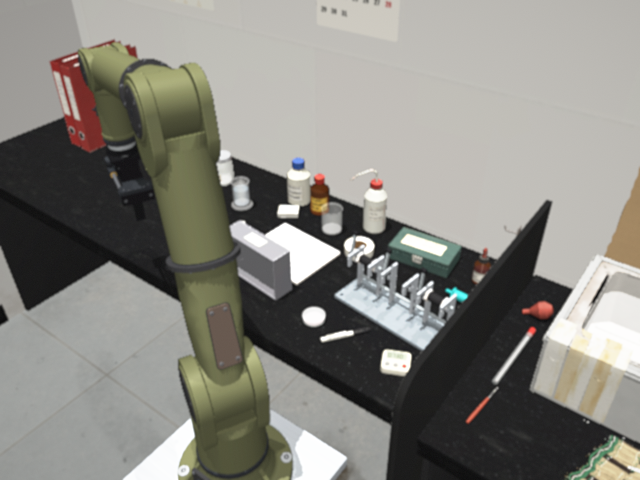

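View pics/top0.png

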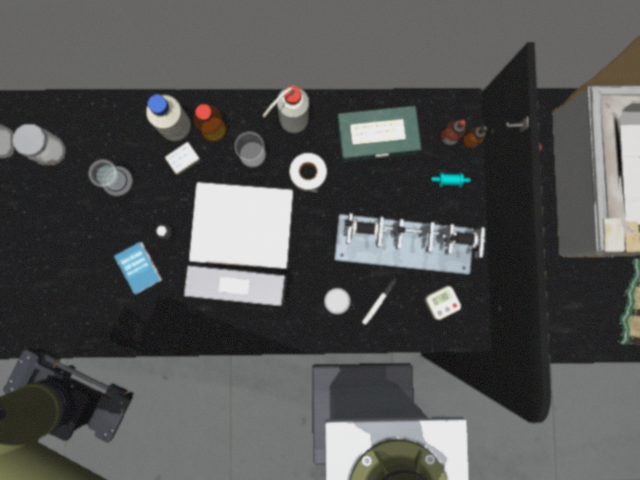

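The top view shows the board around (240,225), the box standing in front of it at (235,285), the stand at (405,243) with at least two rollers, and the turquoise look-alike at (451,180). Next I measure them.

```bash
cat > h.py <<'E'
import numpy as np, cv2
from scipy.spatial.transform import Rotation as R
from bench import ctrl,get_image,calibration
def cam(n,s=None):
    c=calibration(n); K=(c['fx'],c['fy'],c['cx'],c['cy'])
    if n=='wrist':
        s=s or ctrl.get_state(); H=c['hand_eye']; Rt=R.from_rotvec(s['tool_rot']).as_matrix()
        return K,Rt@H[:3,:3],s['position']+Rt@H[:3,3]
    return K,R.from_rotvec(c['attitude']).as_matrix(),c['eye']
def ray(C,uv):
    K,Rm,e=C; d=Rm@np.array([(uv[0]-K[2])/K[0],-(uv[1]-K[3])/K[1],-1]); return e,d/np.linalg.norm(d)
def plane(C,uv,z):
    e,d=ray(C,uv); return e+d*(z-e[2])/d[2]
def proj(C,p):
    K,Rm,e=C; q=Rm.T@(np.array(p)-e); return np.array([K[2]+K[0]*q[0]/-q[2],K[3]+K[1]*q[1]/q[2]])
def shot(n,f=None):
    s=ctrl.get_state(); C=cam(n,s); im=get_image(n)[:,:,::-1].copy()
    if f: cv2.imwrite('pics/'+f,im)
    return im,C
E
python3 - <<'E'
from h import *
im=cv2.imread('pics/top0.png');C=cam('top')
hsv=cv2.cvtColor(im,cv2.COLOR_BGR2HSV)
print(hsv[225,240],hsv[298,200],hsv[250,345],hsv[240,480])
for name,m,z in(("board",(hsv[...,2]>195)&(hsv[...,1]<40),.01),("mid",(hsv[...,2]>115)&(hsv[...,1]<75),.014)):
    m=m.astype(np.uint8)*255; m=cv2.morphologyEx(m,cv2.MORPH_OPEN,np.ones((3,3)))
    for c in cv2.findContours(m,cv2.RETR_EXTERNAL,cv2.CHAIN_APPROX_NONE)[0]:
        if cv2.contourArea(c)>2000:
            b=cv2.boxPoints(cv2.minAreaRect(c)); 
            P=np.array([plane(C,p,z)[:2] for p in b]); print(name,cv2.contourArea(c),b.round(1).tolist(),P.round(3).tolist(),P.mean(0).round(3),np.linalg.norm(P[0]-P[1]).round(3),np.linalg.norm(P[1]-P[2]).round(3))
a=cv2.resize(im[195:290,320:500],None,fx=4.4,fy=4.4,interpolation=cv2.INTER_CUBIC)
s=cv2.imread('pics/scene0.png');b=cv2.resize(s[225:365,325:505],None,fx=4.4,fy=4.4,interpolation=cv2.INTER_CUBIC)
cv2.imwrite('pics/c1.png',cv2.resize(np.vstack([a,b]),None,fx=.57,fy=.57))
E
```

```text
[150   1 234] [90 11 67] [103  29 214] [120   2 152]
board 2458.0 [[185.39999389648438, 294.0], [188.1999969482422, 266.8999938964844], [282.3999938964844, 276.79998779296875], [279.6000061035156, 304.0]] [[0.44, 0.471], [0.501, 0.465], [0.476, 0.252], [0.415, 0.259]] [0.458 0.362] 0.061 0.214
board 7240.5 [[189.39999389648438, 260.20001220703125], [195.60000610351562, 182.5], [291.70001220703125, 190.1999969482422], [285.5, 267.79998779296875]] [[0.516, 0.462], [0.694, 0.449], [0.675, 0.23], [0.497, 0.245]] [0.596 0.347] 0.178 0.221
mid 6290.5 [[231.0, 387.0], [311.0, 387.0], [311.0, 479.0], [231.0, 479.0]] [[0.234, 0.368], [0.231, 0.19], [0.033, 0.193], [0.037, 0.368]] [0.134 0.28 ] 0.177 0.198
mid 11213.5 [[316.0, 479.0], [316.0, 378.0], [555.0, 378.0], [555.0, 479.0]] [[0.033, 0.182], [0.251, 0.179], [0.242, -0.359], [0.022, -0.348]] [ 0.137 -0.087] 0.218 0.538
mid 9061.0 [[552.0, 364.0], [639.0, 364.0], [639.0, 479.0], [552.0, 479.0]] [[0.273, -0.354], [0.27, -0.553], [0.018, -0.537], [0.022, -0.342]] [ 0.145 -0.446] 0.199 0.252
mid 12022.5 [[64.30000305175781, 474.7000122070312
[... 683 characters left out ...]
49 -0.032] 0.109 0.325
mid 7637.0 [[188.1999969482422, 261.1000061035156], [194.5, 181.39999389648438], [292.8999938964844, 189.10000610351562], [286.6000061035156, 268.8999938964844]] [[0.514, 0.464], [0.696, 0.451], [0.676, 0.227], [0.494, 0.243]] [0.595 0.346] 0.183 0.225
mid 3022.5 [[338.8999938964844, 115.0999984741211], [413.5, 105.80000305175781], [419.20001220703125, 151.1999969482422], [344.6000061035156, 160.60000610351562]] [[0.849, 0.119], [0.871, -0.056], [0.763, -0.066], [0.742, 0.107]] [0.806 0.026] 0.176 0.108
mid 7422.5 [[588.0, 85.0], [639.0, 85.0], [639.0, 252.0], [588.0, 252.0]] [[0.92, -0.471], [0.919, -0.594], [0.524, -0.569], [0.525, -0.45]] [ 0.722 -0.521] 0.122 0.396
```

View pics/c1.png

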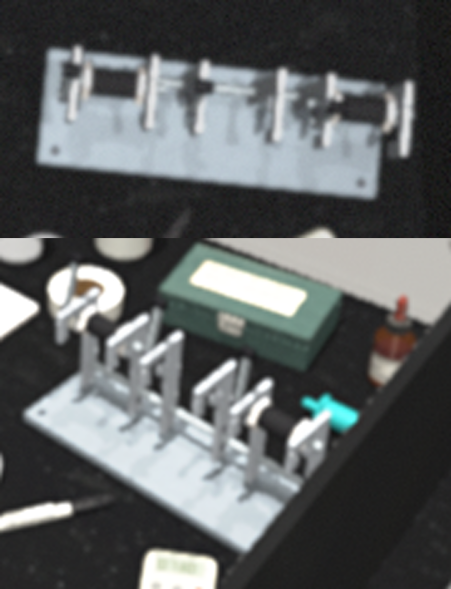

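The crops show rollers at station 3 (left, sleeve near top-image (366,228)) and station 1 (right, near (465,238)). Station 2 is empty. The wall stands close to the stand's right end.

Run:
```python
from h import *
C=cam('top');S=cam('scene')
for n,p,z in(("boxtop LR",(187,265.5),.13),("boxtop RR",(285,273),.13),("FL",(184,297.5),.13),("FR",(282,305),.13),
 ("plate RL",(339.1,214.1),.014),("plate FL",(335.1,260),.014),("plate FR",(469.8,273.9),.014),("roll3",(366.6,227.7),.11),("roll1",(464.6,238),.11),("wall base",(488,240),0),("wall base f",(491,340),0),("walltop?",(545,300),.25)):
    print(n,plane(C,p,z)[:2].round(4))
# rollers in scene: crop scale 2.51 offset(325,225), y offset 238
for n,p in(("roll3",(99,325)),("roll1",(280,419))):
    uv=(325+p[0]/2.51,225+(p[1]-238)/2.51); print(n,'scene',plane(S,uv,.11)[:2].round(4))
```

```text
boxtop LR [0.4999 0.4403]
boxtop RR [0.4824 0.242 ]
FL [0.4354 0.4458]
FR [0.4178 0.2485]
plate RL [0.6179 0.1218]
plate FL [0.513  0.1326]
plate FR [ 0.4779 -0.1743]
roll3 [0.5756 0.0713]
roll1 [ 0.5518 -0.1347]
wall base [ 0.5561 -0.2242]
wall base f [ 0.3267 -0.2222]
walltop? [ 0.4254 -0.2332]
roll3 scene [0.5738 0.0869]
roll1 scene [ 0.5555 -0.1257]
```

>>> apply_moves:
  dp:
    - [0, 0, 0]
    - [0, 0, 0]
    - [0, 0, 0]
    - [-0.0156, -0.032, 0.0167]
    - [-0.0156, -0.032, 0.0167]
    - [-0.0156, -0.032, 0.0167]
    - [-0.0156, -0.032, 0.0167]
    - [-0.0156, -0.032, 0.0167]
    - [-0.0156, -0.032, 0.0167]
    - [-0.0156, -0.032, 0.0167]
  twist:
    - [0, 0, -0.124]
    - [0, 0, -0.124]
    - [0, 0, -0.124]
    - [0, 0, 0]
    - [0, 0, 0]
    - [0, 0, 0]
    - [0, 0, 0]
    - [0, 0, 0]
    - [0, 0, 0]
    - [0, 0, 0]
  fingers: [0, 0, 0, 0, 0, 0, 0, 0, 0, 0]

```text
time: 1.15
position: [0.3768, 0.3494, 0.1049]
tool_rot: [0.133, 3.139, 0.0]
ft_force: [-0.2, -0.0, -0.6]
grip_width: 1.005
grip_force: 0.0
```

Run:
```python
from h import *
im,C=shot('top','t1.png'); im2,_=shot('wrist','w1.png'); s=ctrl.get_state()
Rm=R.from_rotvec(s['tool_rot']).as_matrix(); print(s['position'],Rm.round(3))
cv2.imwrite('pics/c2.png',np.hstack([cv2.resize(im[160:330,160:330],(400,400)),im2[:400,120:520]]))
```

```text
[0.37777106 0.34393463 0.10294128] [[-0.996  0.092 -0.003]
 [ 0.092  0.996 -0.006]
 [ 0.002 -0.007 -1.   ]]
```

View pics/c2.png

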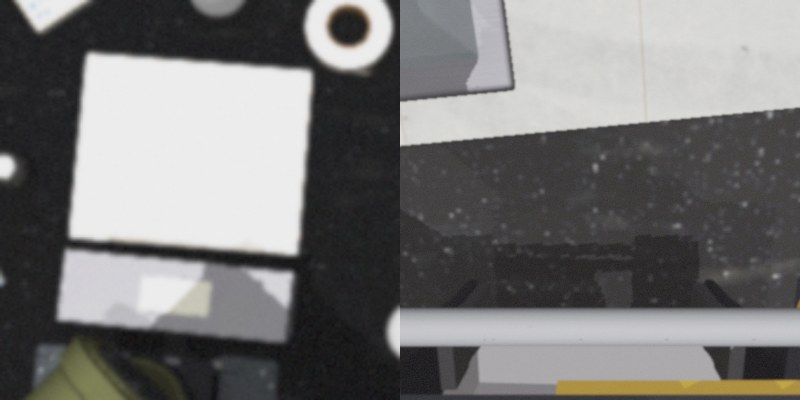

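The left panel shows the hand centred in front of the box, with both fingers below its top wall. Next I push it over.

>>> apply_moves:
  dp:
    - [-0.015, 0, 0]
    - [-0.01, 0, 0]
    - [-0.008, 0, 0]
    - [-0.008, 0, 0]
    - [-0.008, 0, 0]
    - [-0.008, 0, 0]
    - [-0.008, 0, 0]
    - [-0.008, 0, 0]
    - [-0.008, 0, 0]
    - [-0.008, 0, 0]
  twist:
    - [0, 0, 0]
    - [0, 0, 0]
    - [0, 0, 0]
    - [0, 0, 0]
    - [0, 0, 0]
    - [0, 0, 0]
    - [0, 0, 0]
    - [0, 0, 0]
    - [0, 0, 0]
    - [0, 0, 0]
  fingers: [0, 0, 0, 0, 0, 0, 0, 0, 0, 0]

```text
time: 2.25
position: [0.466, 0.3433, 0.1057]
tool_rot: [0.133, 3.139, 0.0]
ft_force: [-0.0, -0.7, 1.4]
grip_width: 0.999
grip_force: 0.0
```

Run:
```python
from h import *
im,C=shot('top','t2.png'); im2,_=shot('scene','s2.png'); s=ctrl.get_state()
print(s['position'],s['ft_force'])
cv2.imwrite('pics/c3.png',np.hstack([cv2.resize(im[160:330,160:330],(400,400)),cv2.resize(im2[200:320,180:380],(400,400))]))
```

```text
[0.46669674 0.34279701 0.1056772 ] [-0.14664185  0.30558769  1.16940785]
```

View pics/c3.png

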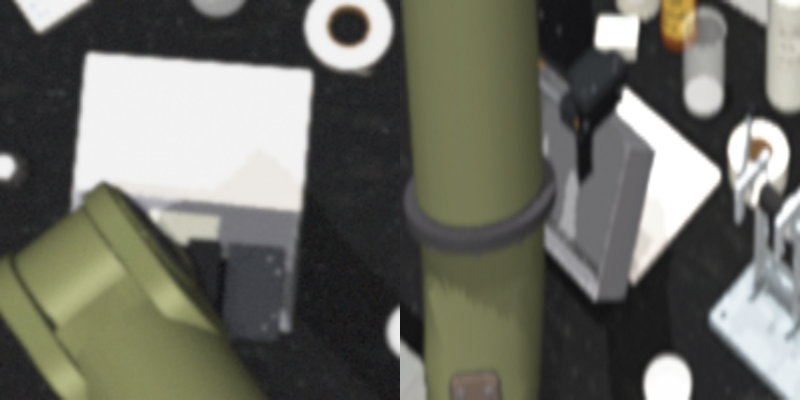

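The box is tipping about its foot, leaning roughly 20°. I keep pushing.

>>> apply_moves:
  dp:
    - [-0.008, 0, 0]
    - [-0.008, 0, 0]
    - [-0.008, 0, 0]
    - [-0.008, 0, 0]
    - [-0.008, 0, 0]
    - [-0.008, 0, 0]
    - [0, 0, 0]
    - [0, 0, 0]
    - [0, 0, 0]
    - [0, 0, 0]
  twist:
    - [0, 0, 0]
    - [0, 0, 0]
    - [0, 0, 0]
    - [0, 0, 0]
    - [0, 0, 0]
    - [0, 0, 0]
    - [0, 0, 0]
    - [0, 0, 0]
    - [0, 0, 0]
    - [0, 0, 0]
  fingers: [0, 0, 0, 0, 0, 0, 0, 0, 0, 0]

```text
time: 3.35
position: [0.5127, 0.3395, 0.1057]
tool_rot: [-0.132, -3.139, -0.0]
ft_force: [-1.1, 0.8, 0.6]
grip_width: 1.002
grip_force: 0.0
```

Run:
```python
from h import *
im,C=shot('top','t3.png'); im2,_=shot('scene','s3.png'); s=ctrl.get_state()
print(s['position'],s['ft_force'])
cv2.imwrite('pics/c4.png',np.hstack([cv2.resize(im[160:330,160:330],(400,400)),cv2.resize(im2[200:320,180:380],(400,400))]))
```

```text
[0.5128029  0.33948805 0.10576065] [0.34172944 0.49134453 0.73750362]
```

View pics/c4.png

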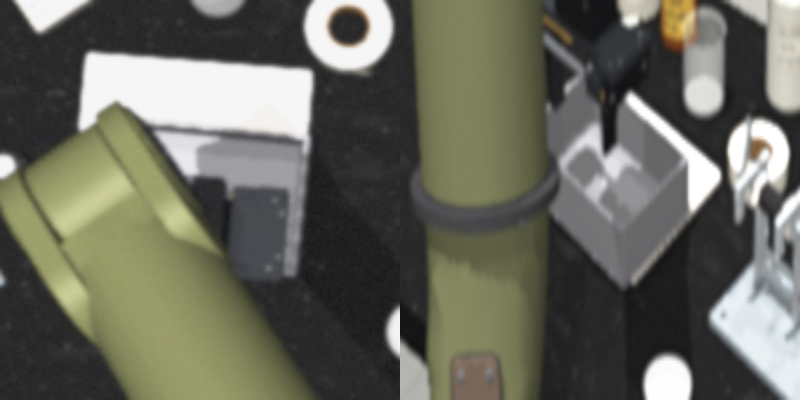

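The box now lies on its back on the board, opening up. Next I lift off and go above the stand.

>>> apply_moves:
  dp:
    - [0, 0, -0.048]
    - [0, 0, -0.049]
    - [0, 0, -0.049]
    - [0, 0, -0.049]
    - [-0.0103, -0.04, 0]
    - [-0.0103, -0.04, 0]
    - [-0.0103, -0.04, 0]
    - [-0.0103, -0.04, 0]
    - [-0.0103, -0.04, 0]
    - [-0.0103, -0.04, 0]
  twist:
    - [0, 0, 0]
    - [0, 0, 0]
    - [0, 0, 0]
    - [0, 0, 0]
    - [0, 0, 0]
    - [0, 0, 0]
    - [0, 0, 0]
    - [0, 0, 0]
    - [0, 0, 0]
    - [0, 0, 0]
  fingers: [0, 0, 0, 0, 1, 1, 1, 1, 1, 1]

```text
time: 4.45
position: [0.5542, 0.0934, 0.301]
tool_rot: [0.133, 3.138, 0.001]
ft_force: [-0.1, -0.2, -0.2]
grip_width: 0.538
grip_force: 0.0
```

>>> apply_moves:
  dp:
    - [-0.0103, -0.042, 0]
    - [-0.0103, -0.042, 0]
    - [0, -0.04, 0]
    - [0, 0, 0]
    - [0, 0, 0]
    - [0, 0, 0]
    - [0, 0, 0]
    - [0, 0, 0]
    - [0, 0, 0]
    - [0, 0, 0]
  twist:
    - [0, 0, 0]
    - [0, 0, 0]
    - [0, 0, 0.13]
    - [0, 0, 0.13]
    - [0, 0, 0.13]
    - [0, 0, 0.13]
    - [0, 0, 0.13]
    - [0, 0, 0.13]
    - [0, 0, 0.13]
    - [0, 0, 0.13]
  fingers: [1, 1, 1, 1, 1, 1, 1, 1, 1, 1]

```text
time: 5.45
position: [0.5642, -0.0302, 0.3008]
tool_rot: [-1.682, -2.653, -0.001]
ft_force: [-0.4, 0.3, 0.2]
grip_width: 0.002
grip_force: 0.0
```

>>> apply_moves:
  dp:
    - [0, 0, 0]
    - [0, 0, 0]
    - [0, 0, 0]
    - [0, 0, 0]
    - [0, 0, 0]
    - [0, 0, 0]
  twist:
    - [0, 0, 0.14]
    - [0, 0, 0.14]
    - [0, 0, 0.14]
    - [0, 0, 0.14]
    - [0, 0, 0]
    - [0, 0, 0]
  fingers: [1, 1, 1, 1, 1, 1]

```text
time: 6.05
position: [0.5642, -0.0303, 0.3007]
tool_rot: [-2.341, -2.095, -0.0]
ft_force: [0.8, -0.2, -0.1]
grip_width: 0.005
grip_force: 0.0
```

Run:
```python
from h import *
im2,C=shot('wrist','w2.png'); s=ctrl.get_state()
print(s['position'],s['tool_rot'],s['ft_force'],s['joint_positions'])
```

```text
[ 0.56427199 -0.03028185  0.30074258] [2.34114573e+00 2.09490165e+00 3.06105609e-04] [ 0.6036196  -0.48842354  0.07015387] [-0.38585974  0.11177587  0.43219809  1.55800436 -0.04705756  1.48197172
 -0.0627728 ]
```

View pics/w2.png

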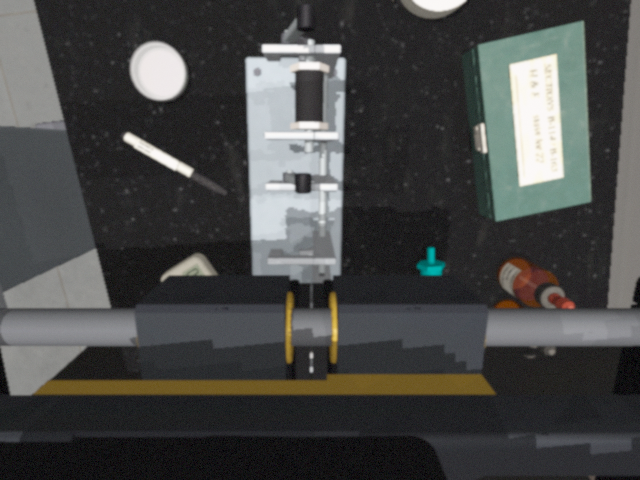

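The wrist view shows knob 3 at (306,16), roller 3's sleeve at (311,97), and knob 2 at (302,183).

Run:
```python
from h import *
C=cam('wrist')
o=np.array([.564,-.030]); yw=-.114
ex=np.array([np.cos(yw),np.sin(yw)]);ey=np.array([-np.sin(yw),np.cos(yw)])
def own(p): d=p[:2]-o; return (d@ex,d@ey)
for n,uv,z,e in(("roll3",(310,97),.113,(0,.105)),("knob3",(306,16),.181,(-.002,.1445)),("knob2",(302.5,183),.183,(-.002,.0395)),("plateRL",(346,57),.014,None),("plateFL",(247,58),.014,None),("plateF",(251,270),.014,None),("cheek3+ top",(301,48),.132,(0,.137)),("cheek3-",(301,135),.132,(0,.073))):
    p=plane(C,uv,z); print(n,p.round(4),np.round(own(p),4),e)
```

```text
roll3 [0.5759 0.0748 0.113 ] [-1.000e-04  1.054e-01] (0, 0.105)
knob3 [0.5781 0.1158 0.181 ] [-0.0026  0.1464] (-0.002, 0.1445)
knob2 [0.5638 0.0113 0.183 ] [-0.0049  0.041 ] (-0.002, 0.0395)
plateRL [0.6183 0.1207 0.014 ] [0.0368 0.1559] None
plateFL [0.5159 0.1311 0.014 ] [-0.0661  0.1546] None
plateF [ 0.4863 -0.0978  0.014 ] [-0.0695 -0.0762] None
cheek3+ top [0.5728 0.1083 0.132 ] [-0.007   0.1384] (0, 0.137)
cheek3- [0.5654 0.0449 0.132 ] [-0.0072  0.0746] (0, 0.073)
```

>>> apply_moves:
  dp:
    - [0.037, 0.008, 0]
    - [0.037, 0.008, 0]
    - [0.037, 0.008, 0]
    - [0.036, 0.008, 0]
    - [0, 0, 0.034]
    - [0, 0, 0.034]
    - [0, 0, 0.034]
    - [0, 0, 0.033]
    - [0, 0, 0]
    - [0, 0, 0]
  twist:
    - [0, 0, 0]
    - [0, 0, 0]
    - [0, 0, 0]
    - [0, 0, 0]
    - [0, 0, 0]
    - [0, 0, 0]
    - [0, 0, 0]
    - [0, 0, 0]
    - [0, 0, 0]
    - [0, 0, 0]
  fingers: [1, 1, 1, 1, 1, 1, 1, 1, 1, 1]

```text
time: 7.1
position: [0.6129, 0.1121, 0.166]
tool_rot: [-2.343, -2.093, 0.001]
ft_force: [0.3, -0.9, 1.1]
grip_width: 0.006
grip_force: 0.0
```

>>> apply_moves:
  dp:
    - [0, -0.013, 0]
    - [0, -0.012, 0]
    - [0, -0.01, 0.002]
    - [0, -0.01, 0.002]
    - [0, -0.008, 0.005]
    - [0, -0.007, 0.005]
    - [0, -0.005, 0.005]
    - [0, -0.005, 0.005]
    - [0, -0.005, 0.004]
    - [0, -0.005, 0.003]
  twist:
    - [0, 0, 0]
    - [0, 0, 0]
    - [0, 0, 0]
    - [0, 0, 0]
    - [0, 0, 0]
    - [0, 0, 0]
    - [0, 0, 0]
    - [0, 0, 0]
    - [0, 0, 0]
    - [0, 0, 0]
  fingers: [1, 1, 1, 1, 1, 1, 1, 1, 1, 1]

```text
time: 8.1
position: [0.5329, 0.1209, 0.1339]
tool_rot: [2.345, 2.091, -0.001]
ft_force: [1.2, -1.4, 1.6]
grip_width: 0.004
grip_force: 0.8
```

Run:
```python
from h import *
im2,C=shot('wrist','w3.png'); s=ctrl.get_state()
o=np.array([.564,-.030]); yw=-.114
ex=np.array([np.cos(yw),np.sin(yw)]);ey=np.array([-np.sin(yw),np.cos(yw)])
d=s['position'][:2]-o; print(d@ex,d@ey,s['position'],s['tool_rot'],s['ft_force'])
```

```text
-0.04865378366331615 0.14642704351258307 [0.53231858 0.12101112 0.13378577] [-2.34404359e+00 -2.09123773e+00  1.77173760e-03] [ 0.47086586 -0.02771794  1.95116889]
```

View pics/w3.png

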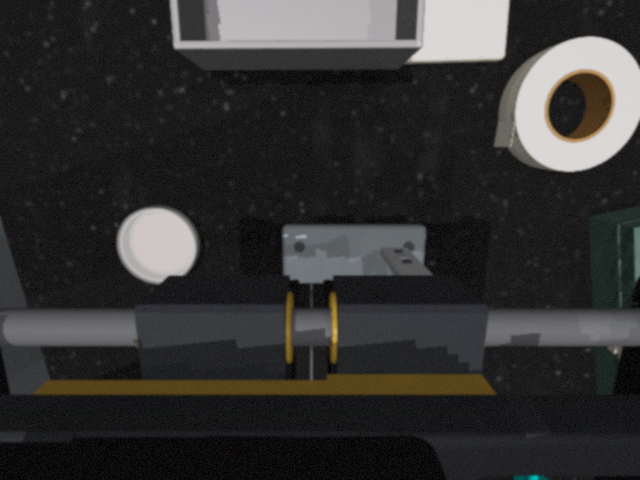

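The fingers rest on the opened lever 3, with light contact force at z 0.134. The box rim is visible beyond. Next is lever 1.

>>> apply_moves:
  dp:
    - [0, 0, -0.041]
    - [0, 0, -0.041]
    - [-0.0418, 0.0157, 0]
    - [-0.0418, 0.0157, 0]
    - [-0.0418, 0.0157, 0]
    - [-0.0418, 0.0157, 0]
    - [-0.0418, 0.0157, 0]
    - [0, 0, 0.025]
    - [0, 0, 0.025]
    - [0, 0, 0]
  twist:
    - [0, 0, 0]
    - [0, 0, 0]
    - [0, 0, 0]
    - [0, 0, 0]
    - [0, 0, 0]
    - [0, 0, 0]
    - [0, 0, 0]
    - [0, 0, 0]
    - [0, 0, 0]
    - [0, 0, 0]
  fingers: [1, 1, 1, 1, 1, 1, 1, 1, 1, 1]

```text
time: 9.15
position: [0.5842, -0.0951, 0.1623]
tool_rot: [-2.34, -2.086, 0.01]
ft_force: [0.3, 0.4, 0.3]
grip_width: 0.006
grip_force: 0.0
```

>>> apply_moves:
  dp:
    - [0, -0.013, 0]
    - [0, -0.012, 0]
    - [0, -0.01, 0.002]
    - [0, -0.01, 0.002]
    - [0, -0.008, 0.005]
    - [0, -0.007, 0.005]
    - [0, -0.005, 0.005]
    - [0, -0.005, 0.005]
    - [0, -0.005, 0.004]
    - [0, -0.005, 0.003]
  twist:
    - [0, 0, 0]
    - [0, 0, 0]
    - [0, 0, 0]
    - [0, 0, 0]
    - [0, 0, 0]
    - [0, 0, 0]
    - [0, 0, 0]
    - [0, 0, 0]
    - [0, 0, 0]
    - [0, 0, 0]
  fingers: [1, 1, 1, 1, 1, 1, 1, 1, 1, 1]

```text
time: 10.15
position: [0.5077, -0.0863, 0.135]
tool_rot: [-2.344, -2.091, 0.001]
ft_force: [1.8, 0.2, 1.6]
grip_width: 0.006
grip_force: 0.8
```

>>> apply_moves:
  dp:
    - [0, 0, -0.045]
    - [0, 0, -0.045]
    - [0, 0.0125, -0.045]
    - [0, 0.0125, -0.03]
    - [0, 0.0125, 0]
    - [0, 0.0125, 0]
    - [0, 0, 0]
  twist:
    - [0, 0, 0]
    - [0, 0, 0]
    - [0, 0, 0]
    - [0, 0, 0]
    - [0, 0, 0]
    - [0, 0, 0]
    - [0, 0, 0]
  fingers: [1, 1, 1, 1, 1, 1, 0.6]

```text
time: 10.85
position: [0.5579, -0.0919, 0.2995]
tool_rot: [-2.344, -2.091, 0.003]
ft_force: [-0.2, -0.1, 0.1]
grip_width: 0.041
grip_force: 0.0
```

```bash
cat >> h.py <<'E'
O=np.array([.564,-.030]); YW=-.114
EX=np.array([np.cos(YW),np.sin(YW)]);EY=np.array([-np.sin(YW),np.cos(YW)])
def own(p): d=np.array(p)[:2]-O; return np.round([d@EX,d@EY],4)
def st():
    s=ctrl.get_state(); print(round(s['time'],2),'own',own(s['position']),s['position'].round(4),'rot',s['tool_rot'].round(3),'F',s['ft_force'].round(1),'w',round(s['grip_width']*87,1)); return s
E
python3 - <<'E'
from h import *
st(); im2,C=shot('wrist','w4.png'); im,_=shot('scene','s4.png')
cv2.imwrite('pics/c5.png',np.hstack([im2[:300,160:560],cv2.resize(im[225:365,325:505],(400,300))]))
E
```

```text
10.85 own [ 0.001  -0.0622] [ 0.5579 -0.0919  0.2995] rot [-2.344 -2.091  0.003] F [-0.2 -0.1  0.1] w 3.6
```

View pics/c5.png

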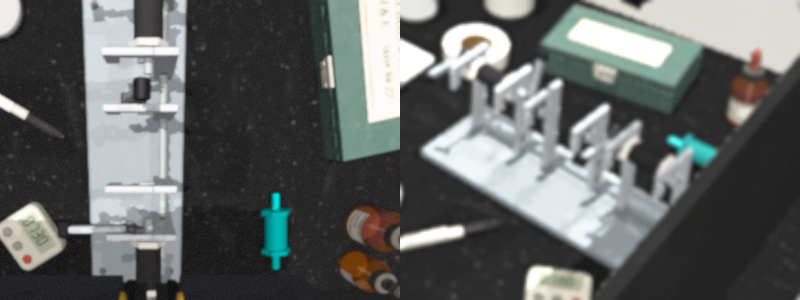

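Both levers point forward now: lever 1 at (70–140,229) in the left panel, lever 3 in the right panel. Next I grasp roller 1.

>>> apply_moves:
  dp:
    - [-0.025, 0, 0]
    - [-0.024, 0, 0]
    - [0, 0, 0.041]
    - [0, 0, 0.041]
    - [0, 0, 0.041]
    - [0, 0, 0.041]
    - [0, 0, 0.021]
    - [0, 0, 0.02]
    - [0, 0, 0]
  twist:
    - [0, 0, 0]
    - [0, 0, 0]
    - [0, 0, 0]
    - [0, 0, 0]
    - [0, 0, 0]
    - [0, 0, 0]
    - [0, 0, 0]
    - [0, 0, 0]
    - [0, 0, 0]
  fingers: [0.42, 0.42, 0.42, 0.42, 0.42, 0.42, 0.42, 0.42, 0.42]

```text
time: 11.85
position: [0.5488, -0.1399, 0.0925]
tool_rot: [-2.34, -2.087, 0.007]
ft_force: [0.3, 0.3, -0.2]
grip_width: 0.582
grip_force: 0.0
```

>>> apply_moves:
  dp:
    - [0, 0, 0]
    - [0, 0, 0]
    - [0, 0, 0]
    - [0, 0, 0]
    - [0, 0, 0]
    - [0, 0, 0]
  twist:
    - [0, 0, 0]
    - [0, 0, 0]
    - [0, 0, 0]
    - [0, 0, 0]
    - [0, 0, 0]
    - [0, 0, 0]
  fingers: [0.8, 0.8, 0.8, 0.8, 0.8, 0.8]
  newtons: 20

```text
time: 12.45
position: [0.5493, -0.1404, 0.0957]
tool_rot: [-2.341, -2.087, 0.005]
ft_force: [-8.4, 2.1, 5.9]
grip_width: 0.265
grip_force: 20.0
```

```bash
python3 -c "
from h import *
st()"
```

```text
12.45 own [-0.002  -0.1114] [ 0.5493 -0.1404  0.0957] rot [-2.341 -2.087  0.005] F [-8.4  2.1  5.9] w 23.0
```

>>> apply_moves:
  dp:
    - [0, -0.002, -0.003]
    - [0, -0.003, -0.001]
    - [0, -0.004, 0]
    - [0, -0.004, 0]
    - [0, -0.003, 0]
    - [0, -0.002, 0]
    - [0, 0, 0]
  twist:
    - [0, 0, 0]
    - [0, 0, 0]
    - [0, 0, 0]
    - [0, 0, 0]
    - [0, 0, 0]
    - [0, 0, 0]
    - [0, 0, 0]
  fingers: [0.8, 0.8, 0.8, 0.8, 0.8, 0.8, 0.8]

```text
time: 13.15
position: [0.5341, -0.1386, 0.0997]
tool_rot: [-2.344, -2.091, -0.0]
ft_force: [-0.4, 0.2, -0.5]
grip_width: 0.267
grip_force: 20.0
```

```bash
python3 -c "
from h import *
st()"
```

```text
13.15 own [-0.0173 -0.1113] [ 0.5341 -0.1386  0.0997] rot [-2.344 -2.091 -0.   ] F [-0.4  0.2 -0.5] w 23.3
```

>>> apply_moves:
  dp:
    - [0, 0, 0.007]
    - [0, 0, 0.007]
    - [0, 0, 0.007]
    - [0, 0, 0.007]
    - [0, 0, 0]
    - [0, -0.015, 0]
    - [0, -0.015, 0]
    - [0, -0.02, 0]
    - [0, -0.025, 0]
    - [0, 0, 0]
  twist:
    - [0, 0, 0]
    - [0, 0, 0]
    - [0, 0, 0]
    - [0, 0, 0]
    - [0, 0, 0]
    - [0, 0, 0]
    - [0, 0, 0]
    - [0, 0, 0]
    - [0, 0, 0]
    - [0, 0, 0]
  fingers: [0.8, 0.8, 0.8, 0.8, 0.8, 0.8, 0.8, 0.8, 0.8, 0.8]

```text
time: 14.15
position: [0.4568, -0.1299, 0.0711]
tool_rot: [-2.343, -2.088, 0.001]
ft_force: [-1.0, 0.6, -0.2]
grip_width: 0.272
grip_force: 20.0
```

Run:
```python
from h import *
st(); im,C=shot('top','t5.png')
cv2.imwrite('pics/c6.png',cv2.resize(im[160:330,160:500],(800,400)))
```

```text
14.15 own [-0.0952 -0.1114] [ 0.4568 -0.1299  0.0711] rot [-2.343e+00 -2.088e+00  1.000e-03] F [-1.   0.6 -0.2] w 23.6
```

View pics/c6.png

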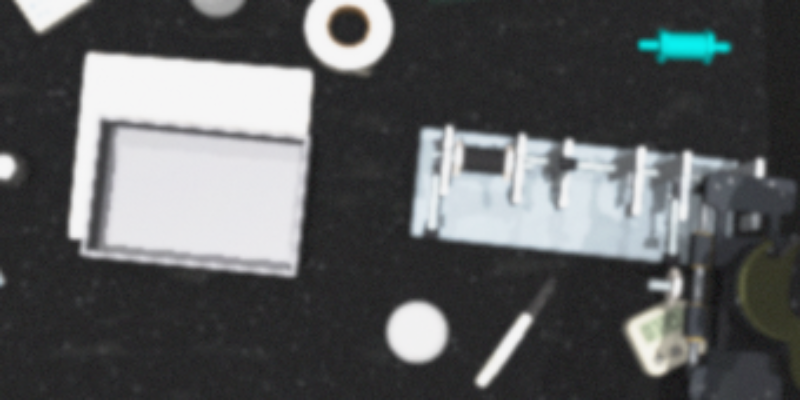

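Roller 1 is out in front of the stand, held in the gripper. The box rim has corners at about (100,120), (307,137), (297,275) and (82,255) in the crop. I lift and compute the box position.

>>> apply_moves:
  dp:
    - [0, 0, -0.02]
    - [0, 0, -0.04]
    - [0, 0, -0.045]
    - [0, 0, -0.045]
    - [0, 0, 0]
  twist:
    - [0, 0, 0]
    - [0, 0, 0]
    - [0, 0, 0]
    - [0, 0, 0]
    - [0, 0, 0]
  fingers: [0.8, 0.8, 0.8, 0.8, 0.8]

```text
time: 14.7
position: [0.4649, -0.1311, 0.2286]
tool_rot: [2.337, 2.085, 0.015]
ft_force: [0.7, -0.4, -1.5]
grip_width: 0.263
grip_force: 20.0
```

Run:
```python
from h import *
st(); C=cam('top')
f=lambda L,z:np.array([plane(C,(160+u/2.353,160+v/2.353),z)[:2] for u,v in L])
P=f([(103,120),(307,137),(297,275),(82,255)],.07); print(P.round(4),P.mean(0))
P=f([(113,125),(303,143),(293,262),(103,247)],.014); print(P.round(4),P.mean(0))
```

```text
14.7 own [-0.087  -0.1117] [ 0.4649 -0.1311  0.2286] rot [2.337 2.085 0.015] F [ 0.7 -0.4 -1.5] w 22.9
[[0.6196 0.4188]
 [0.6022 0.2315]
 [0.4753 0.2417]
 [0.4958 0.4372]] [0.54825023 0.33228459]
[[0.6228 0.4201]
 [0.6036 0.2369]
 [0.4886 0.2474]
 [0.5051 0.4291]] [0.55501219 0.33338234]
```

>>> apply_moves:
  dp:
    - [0.0427, 0.0047, 0]
    - [0.0427, 0.0047, 0]
    - [0.0427, 0.0047, 0]
    - [0.0427, 0.0047, 0]
    - [0.0427, 0.0047, 0]
    - [0.0427, 0.0047, 0]
    - [0.0427, 0.0047, 0]
    - [0.0427, 0.0047, 0]
    - [0.0427, 0.0047, 0]
    - [0.0427, 0.0047, 0]
  twist:
    - [0, 0, 0]
    - [0, 0, 0]
    - [0, 0, 0]
    - [0, 0, 0]
    - [0, 0, 0]
    - [0, 0, 0]
    - [0, 0, 0]
    - [0, 0, 0]
    - [0, 0, 0]
    - [0, 0, 0]
  fingers: [0.8, 0.8, 0.8, 0.8, 0.8, 0.8, 0.8, 0.8, 0.8, 0.8]

```text
time: 15.7
position: [0.5558, 0.2911, 0.2208]
tool_rot: [-2.344, -2.091, -0.0]
ft_force: [0.9, -0.3, -1.4]
grip_width: 0.273
grip_force: 20.0
```

>>> apply_moves:
  dp:
    - [0, 0, 0]
    - [0, 0, 0]
  twist:
    - [0, 0, 0]
    - [0, 0, 0]
  fingers: [0.8, 0.8]

```text
time: 15.9
position: [0.555, 0.2902, 0.2201]
tool_rot: [-2.342, -2.094, 0.003]
ft_force: [-0.1, -0.7, -0.4]
grip_width: 0.264
grip_force: 20.0
```

Run:
```python
from h import *
st(); im,C=shot('wrist','w6.png'); cv2.imwrite('pics/w6.png',im)
```

```text
15.9 own [-0.0454  0.3171] [0.555  0.2902 0.2201] rot [-2.342 -2.094  0.003] F [-0.1 -0.7 -0.4] w 23.0
```

View pics/w6.png

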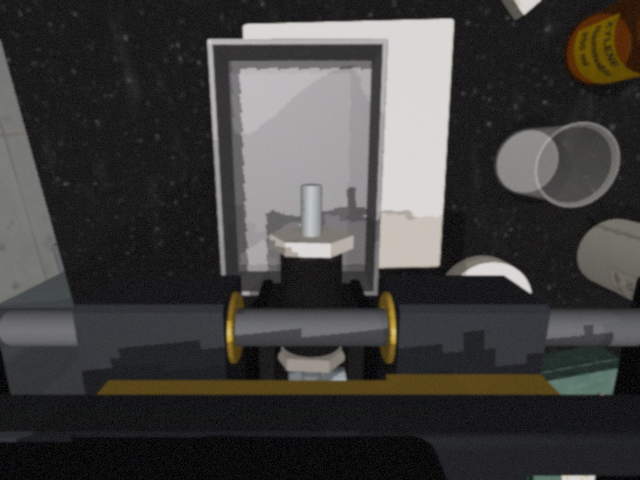

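The wrist view shows the roller held above the box; the rim corners are at (207,40), (388,40) and (378,295).

Run:
```python
from h import *
C=cam('wrist')
P=np.array([plane(C,p,.07)[:2] for p in((208,40),(387,40),(378,296),(221,275))]);print(P.round(4), (P[0]+P[2])/2, 'diag',np.linalg.norm(P[0]-P[2]))
```

```text
[[0.4986 0.4354]
 [0.626  0.4209]
 [0.6056 0.2266]
 [0.4781 0.2596]] [0.55210291 0.33101604] diag 0.23465469430180685
```

>>> apply_moves:
  dp:
    - [-0.002, 0.005, 0.035]
    - [0, 0, 0.04]
    - [0, 0, 0.04]
    - [0, 0, 0.04]
    - [0, 0, 0.025]
    - [0, 0, 0.012]
    - [0, 0, 0.006]
    - [0, 0, 0]
  twist:
    - [0, 0, 0]
    - [0, 0, 0]
    - [0, 0, 0]
    - [0, 0, 0]
    - [0, 0, 0]
    - [0, 0, 0]
    - [0, 0, 0]
    - [0, 0, 0]
  fingers: [0.8, 0.8, 0.8, 0.8, 0.8, 0.8, 0.8, 0.8]

```text
time: 16.75
position: [0.5605, 0.2856, 0.0242]
tool_rot: [2.345, 2.09, 0.001]
ft_force: [-0.5, -0.1, -1.4]
grip_width: 0.269
grip_force: 20.0
```

```bash
python3 -c "
from h import *
st()"
```

```text
16.75 own [-0.0394  0.3132] [0.5605 0.2856 0.0242] rot [2.345e+00 2.090e+00 1.000e-03] F [-0.5 -0.1 -1.4] w 23.4
```

>>> apply_moves:
  dp:
    - [0, 0, 0.003]
    - [0, 0, 0.002]
    - [0, 0, 0]
    - [0, 0, 0]
    - [0, 0, 0]
    - [0, 0, 0]
    - [0, 0, -0.02]
    - [0, 0, -0.04]
    - [0, 0, -0.045]
    - [0, 0, -0.045]
  twist:
    - [0, 0, 0]
    - [0, 0, 0]
    - [0, 0, 0]
    - [0, 0, 0]
    - [0, 0, 0]
    - [0, 0, 0]
    - [0, 0, 0]
    - [0, 0, 0]
    - [0, 0, 0]
    - [0, 0, 0]
  fingers: [0.8, 0.8, 0.56, 0.5, 0.5, 0.5, 0.5, 0.5, 0.5, 0.5]

```text
time: 17.75
position: [0.5595, 0.286, 0.1701]
tool_rot: [-2.344, -2.091, 0.001]
ft_force: [0.9, 0.2, 0.4]
grip_width: 0.503
grip_force: 0.0
```

Run:
```python
from h import *
st(); im,C=shot('wrist','w7.png')
```

```text
17.75 own [-0.0404  0.3134] [0.5595 0.286  0.1701] rot [-2.344e+00 -2.091e+00  1.000e-03] F [0.9 0.2 0.4] w 43.7
```

View pics/w7.png

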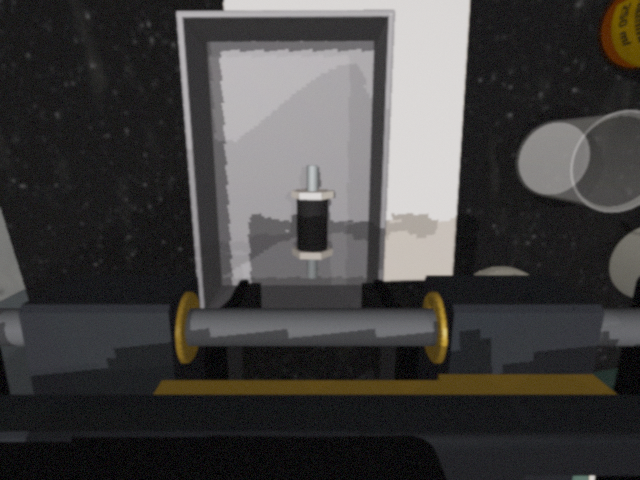

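Roller 1 lies in the box at about (312,225). Next is roller 3.

>>> apply_moves:
  dp:
    - [0, 0, -0.035]
    - [0, 0, -0.035]
    - [-0.0429, 0.0078, 0]
    - [-0.0429, 0.0078, 0]
    - [-0.0429, 0.0078, 0]
    - [-0.0429, 0.0078, 0]
    - [-0.0429, 0.0078, 0]
    - [0, 0, 0]
    - [0, 0, 0]
  twist:
    - [0, 0, 0]
    - [0, 0, 0]
    - [0, 0, 0]
    - [0, 0, 0]
    - [0, 0, 0]
    - [0, 0, 0]
    - [0, 0, 0]
    - [0, 0, 0]
    - [0, 0, 0]
  fingers: [0.42, 0.42, 0.42, 0.42, 0.42, 0.42, 0.42, 0.42, 0.42]

```text
time: 18.7
position: [0.5743, 0.0674, 0.2388]
tool_rot: [-2.348, -2.088, -0.001]
ft_force: [-0.0, 1.0, -0.6]
grip_width: 0.581
grip_force: 0.0
```

```bash
python3 -c "
from h import *
st()"
```

```text
18.7 own [-0.0008  0.0979] [0.5743 0.0674 0.2388] rot [-2.348e+00 -2.088e+00 -1.000e-03] F [-0.   1.  -0.6] w 50.6
```

>>> apply_moves:
  dp:
    - [0.001, -0.001, 0.04]
    - [0, 0, 0.04]
    - [0, 0, 0.03]
    - [0, 0, 0.02]
    - [0, 0, 0.014]
    - [0, 0, 0]
    - [0, 0, 0]
    - [0, 0, 0]
    - [0, 0, 0]
    - [0, 0, 0]
  twist:
    - [0, 0, 0]
    - [0, 0, 0]
    - [0, 0, 0]
    - [0, 0, 0]
    - [0, 0, 0]
    - [0, 0, 0]
    - [0, 0, 0]
    - [0, 0, 0]
    - [0, 0, 0]
    - [0, 0, 0]
  fingers: [0.42, 0.42, 0.42, 0.42, 0.42, 0.42, 0.8, 0.8, 0.8, 0.8]

```text
time: 19.7
position: [0.5739, 0.0699, 0.0956]
tool_rot: [2.344, 2.091, 0.002]
ft_force: [-0.8, 0.3, 0.6]
grip_width: 0.305
grip_force: 0.0
```

>>> apply_moves:
  dp:
    - [0, 0, 0]
    - [0, 0, 0]
  twist:
    - [0, 0, 0]
    - [0, 0, 0]
  fingers: [0.8, 0.8]

```text
time: 19.9
position: [0.5737, 0.0699, 0.0954]
tool_rot: [2.344, 2.091, 0.002]
ft_force: [-0.5, -0.4, 2.9]
grip_width: 0.267
grip_force: 20.0
```

```bash
python3 -c "
from h import *
st()"
```

```text
19.9 own [-0.0017  0.1004] [0.5737 0.0699 0.0954] rot [2.344e+00 2.091e+00 2.000e-03] F [-0.5 -0.4  2.9] w 23.3
```

>>> apply_moves:
  dp:
    - [0, -0.001, -0.003]
    - [0, -0.003, -0.001]
    - [0, -0.004, 0]
    - [0, -0.004, 0]
    - [0, -0.003, 0]
    - [0, -0.001, 0]
    - [0, 0, 0]
  twist:
    - [0, 0, 0]
    - [0, 0, 0]
    - [0, 0, 0]
    - [0, 0, 0]
    - [0, 0, 0]
    - [0, 0, 0]
    - [0, 0, 0]
  fingers: [0.8, 0.8, 0.8, 0.8, 0.8, 0.8, 0.8]

```text
time: 20.6
position: [0.5572, 0.0717, 0.0987]
tool_rot: [-2.344, -2.091, -0.0]
ft_force: [0.6, -0.6, -1.3]
grip_width: 0.269
grip_force: 20.0
```

```bash
python3 -c "
from h import *
st()"
```

```text
20.6 own [-0.0183  0.1002] [0.5572 0.0717 0.0987] rot [-2.344 -2.091 -0.   ] F [ 0.6 -0.6 -1.3] w 23.4
```

Lower 27 mm, draw it forward 78 mm, then lift.

>>> apply_moves:
  dp:
    - [0, 0, 0.007]
    - [0, 0, 0.007]
    - [0, 0, 0.007]
    - [0, 0, 0.006]
    - [0, 0, 0]
    - [0, -0.015, 0]
    - [0, -0.015, 0]
    - [0, -0.02, 0]
    - [0, -0.028, 0]
    - [0, 0, 0]
  twist:
    - [0, 0, 0]
    - [0, 0, 0]
    - [0, 0, 0]
    - [0, 0, 0]
    - [0, 0, 0]
    - [0, 0, 0]
    - [0, 0, 0]
    - [0, 0, 0]
    - [0, 0, 0]
    - [0, 0, 0]
  fingers: [0.8, 0.8, 0.8, 0.8, 0.8, 0.8, 0.8, 0.8, 0.8, 0.8]

```text
time: 21.6
position: [0.4765, 0.081, 0.0711]
tool_rot: [-2.341, -2.091, 0.003]
ft_force: [0.5, 0.4, -1.4]
grip_width: 0.269
grip_force: 20.0
```

>>> apply_moves:
  dp:
    - [0, 0, -0.02]
    - [0, 0, -0.04]
    - [0, 0, -0.045]
    - [0, 0, -0.045]
    - [0, 0, 0]
  twist:
    - [0, 0, 0]
    - [0, 0, 0]
    - [0, 0, 0]
    - [0, 0, 0]
    - [0, 0, 0]
  fingers: [0.8, 0.8, 0.8, 0.8, 0.8]

```text
time: 22.1
position: [0.4846, 0.0812, 0.2289]
tool_rot: [2.341, 2.087, 0.02]
ft_force: [1.3, 0.3, -0.2]
grip_width: 0.27
grip_force: 20.0
```

Run:
```python
from h import *
st(); im,C=shot('top','t8.png')
old=cv2.imread('pics/t5.png'); d=cv2.absdiff(im[160:330,160:330],old[160:330,160:330]).max(2)>40
ys,xs=np.nonzero(d); print(d.sum(), (xs.min()+160,xs.max()+160,ys.min()+160,ys.max()+160) if d.any() else '')
if d.any(): print(np.median(xs)+160,np.median(ys)+160)
```

```text
22.1 own [-0.0915  0.1015] [0.4846 0.0812 0.2289] rot [2.341 2.087 0.02 ] F [ 1.3  0.3 -0.2] w 23.5
225 (np.int64(253), np.int64(275), np.int64(232), np.int64(245))
262.0 239.0
```

The only change at the box is roller 1 inside it, so the box hasn't moved. I carry roller 3 over.

>>> apply_moves:
  dp:
    - [0.0412, 0.0046, 0]
    - [0.0412, 0.0046, 0]
    - [0.0412, 0.0046, 0]
    - [0.0412, 0.0046, 0]
    - [0.0412, 0.0046, 0]
    - [0.0412, 0.0046, 0]
    - [0.0412, 0.0046, 0]
    - [0, 0, 0]
    - [0, 0, 0]
  twist:
    - [0, 0, 0]
    - [0, 0, 0]
    - [0, 0, 0]
    - [0, 0, 0]
    - [0, 0, 0]
    - [0, 0, 0]
    - [0, 0, 0]
    - [0, 0, 0]
    - [0, 0, 0]
  fingers: [0.8, 0.8, 0.8, 0.8, 0.8, 0.8, 0.8, 0.8, 0.8]

```text
time: 23.05
position: [0.5439, 0.3639, 0.2189]
tool_rot: [-2.342, -2.094, 0.006]
ft_force: [0.4, -1.0, -1.8]
grip_width: 0.268
grip_force: 20.0
```

Run:
```python
from h import *
st(); im,C=shot('wrist','w9.png')
print([proj(C,p).round(0) for p in((.4986,.4354,.07),(.626,.4209,.07))])
```

```text
23.05 own [-0.0648  0.3891] [0.5439 0.3639 0.2189] rot [-2.342 -2.094  0.006] F [ 0.4 -1.  -1.8] w 23.3
[array([241., 146.]), array([410., 146.])]
```

Run:
```python
from h import *
g=cv2.cvtColor(cv2.imread('pics/w9.png'),cv2.COLOR_BGR2GRAY)
print(g[125:170:3,270],g[125:170:3,390]); print(g[180,215:265:3],g[180,380:430:3])
```

```text
[216 216 213 212 210 208 164 151  93  91 156 167 172 172 171] [217 216 217 217 218 216 165 136  68  69 102  99  94 101  97]
[ 18  28  23  16  28  16  22  26  85 163  93  50  50  68 103 101 117] [170 169 168 111  61  61  60  81 174 187 217 218 217 216 217 217 217]
```

>>> apply_moves:
  dp:
    - [0, 0, 0.02]
    - [0, 0, 0.03]
    - [0, 0, 0.03]
  twist:
    - [0, 0, 0]
    - [0, 0, 0]
    - [0, 0, 0]
  fingers: [0.8, 0.8, 0.8]

```text
time: 23.4
position: [0.5456, 0.3612, 0.1412]
tool_rot: [2.347, 2.087, 0.002]
ft_force: [-0.0, -0.1, -1.1]
grip_width: 0.272
grip_force: 20.0
```

>>> apply_moves:
  dp:
    - [0, 0, 0.04]
    - [0, 0, 0.035]
    - [0, 0, 0.025]
    - [0, 0, 0.012]
    - [0, 0, 0.006]
    - [0, 0, 0.002]
    - [0, 0, 0]
    - [0, 0, 0]
    - [0, 0, 0]
    - [0, 0, 0]
  twist:
    - [0, 0, 0]
    - [0, 0, 0]
    - [0, 0, 0]
    - [0, 0, 0]
    - [0, 0, 0]
    - [0, 0, 0]
    - [0, 0, 0]
    - [0, 0, 0]
    - [0, 0, 0]
    - [0, 0, 0]
  fingers: [0.8, 0.8, 0.8, 0.8, 0.8, 0.8, 0.56, 0.5, 0.5, 0.5]

```text
time: 24.4
position: [0.5452, 0.3638, 0.0227]
tool_rot: [2.344, 2.091, 0.003]
ft_force: [0.7, 0.3, 0.5]
grip_width: 0.481
grip_force: 0.0
```

>>> apply_moves:
  dp:
    - [0, 0, -0.02]
    - [0, 0, -0.04]
    - [0, 0, -0.045]
    - [0, 0, -0.045]
    - [0, 0, -0.045]
    - [0, 0, 0]
  twist:
    - [0, 0, 0]
    - [0, 0, 0]
    - [0, 0, 0]
    - [0, 0, 0]
    - [0, 0, 0]
    - [0, 0, 0]
  fingers: [0.5, 0.5, 0.5, 0.5, 1, 1]

```text
time: 25.0
position: [0.5481, 0.3656, 0.2257]
tool_rot: [2.344, 2.09, 0.023]
ft_force: [0.7, 0.4, 1.4]
grip_width: 0.39
grip_force: 0.0
```

```bash
python3 -c "
from h import *
s=st();print(s['joint_positions'].round(2))"
```

```text
25.0 own [-0.0608  0.3912] [0.5481 0.3656 0.2257] rot [2.344 2.09  0.023] F [0.7 0.4 1.4] w 33.9
[-0.72  0.32  0.12  1.44 -0.04  1.36 -0.72]
```

Both rollers are down. To shut the levers I tilt the tool 30° and push each knob up and back from below, lever 3 first.

>>> apply_moves:
  dp:
    - [-0.0409, -0.009, 0.004]
    - [-0.0409, -0.009, 0.004]
    - [-0.0409, -0.009, 0.004]
    - [-0.0409, -0.009, 0.004]
    - [-0.0409, -0.009, 0.004]
    - [-0.0409, -0.009, 0.004]
    - [0, 0, 0]
    - [0, 0, 0]
  twist:
    - [0, 0, 0]
    - [0, 0, 0]
    - [0, 0, 0]
    - [0, 0, 0]
    - [0, 0, 0]
    - [0, 0, 0]
    - [-0.131, 0, 0]
    - [-0.131, 0, 0]
  fingers: [1, 1, 1, 1, 1, 1, 1, 1]

```text
time: 25.8
position: [0.4641, 0.1242, 0.1932]
tool_rot: [2.191, 1.947, 0.264]
ft_force: [-0.5, 1.2, -0.1]
grip_width: 0.008
grip_force: 0.0
```

>>> apply_moves:
  dp:
    - [0, 0, 0]
    - [0, 0, 0]
    - [0, 0, 0]
    - [0, 0, 0]
  twist:
    - [-0.131, 0, 0]
    - [-0.131, 0, 0]
    - [0, 0, 0]
    - [0, 0, 0]
  fingers: [1, 1, 1, 1]

```text
time: 26.2
position: [0.4724, 0.1287, 0.1892]
tool_rot: [2.063, 1.829, 0.429]
ft_force: [0.2, -0.3, 0.2]
grip_width: 0.008
grip_force: 0.0
```

```bash
cat >> h.py <<'E'
def st2():
    s=st(); print(s['joint_positions'].round(2)); M=R.from_rotvec(s['tool_rot']).as_matrix()
    E=np.c_[np.r_[EX,0],np.r_[EY,0],[0,0,1]]; print('tool axes (cols x,y,z) in stand frame\n',(E.T@M).round(3)); return s
E
python3 -c "
from h import *
st2()"
```

```text
26.2 own [-0.1091  0.1472] [0.4724 0.1287 0.1892] rot [2.063 1.829 0.429] F [ 0.2 -0.3  0.2] w 0.7
[-0.39 -0.3  -0.12  2.22  0.32  0.86 -0.79]
tool axes (cols x,y,z) in stand frame
 [[ 0.007  0.893  0.45 ]
 [ 1.    -0.004 -0.008]
 [-0.005  0.45  -0.893]]
```

>>> apply_moves:
  dp:
    - [0, -0.009, 0.02]
    - [0, -0.009, 0.02]
    - [0, -0.009, 0.02]
    - [0, -0.008, 0.019]
    - [0, 0, 0]
  twist:
    - [0, 0, 0]
    - [0, 0, 0]
    - [0, 0, 0]
    - [0, 0, 0]
    - [0, 0, 0]
  fingers: [1, 1, 1, 1, 1]

```text
time: 26.7
position: [0.4757, 0.1275, 0.1005]
tool_rot: [2.065, 1.831, 0.424]
ft_force: [0.0, -0.4, 0.2]
grip_width: 0.007
grip_force: 0.0
```

```bash
python3 -c "
from h import *
st2()"
```

```text
26.7 own [-0.1057  0.1465] [0.4757 0.1275 0.1005] rot [2.065 1.831 0.424] F [ 0.  -0.4  0.2] w 0.6
[-0.37 -0.18 -0.14  2.32  0.41  0.66 -0.92]
tool axes (cols x,y,z) in stand frame
 [[ 0.007  0.895  0.446]
 [ 1.    -0.004 -0.009]
 [-0.007  0.446 -0.895]]
```

>>> apply_moves:
  dp:
    - [0, 0.0076, 0]
    - [0, 0.0076, 0]
    - [0, 0.0094, -0.0054]
    - [0, 0.0078, -0.0078]
    - [0, 0.0078, -0.0078]
    - [0, 0.0066, -0.0031]
    - [0, 0.0066, -0.0031]
    - [0, 0, 0]
  twist:
    - [0, 0, 0]
    - [0, 0, 0]
    - [0, 0, 0]
    - [0, 0, 0]
    - [0, 0, 0]
    - [0, 0, 0]
    - [0, 0, 0]
    - [0, 0, 0]
  fingers: [1, 1, 1, 1, 1, 1, 1, 1]

```text
time: 27.5
position: [0.513, 0.1256, 0.153]
tool_rot: [2.06, 1.83, 0.435]
ft_force: [-1.1, -0.2, -0.0]
grip_width: 0.006
grip_force: 0.0
```

```bash
python3 -c "
from h import *
st2()"
```

```text
27.5 own [-0.0684  0.1488] [0.513  0.1256 0.153 ] rot [2.06  1.83  0.435] F [-1.1 -0.2 -0. ] w 0.5
[-0.36 -0.18 -0.1   2.21  0.35  0.74 -0.8 ]
tool axes (cols x,y,z) in stand frame
 [[ 0.005  0.892  0.453]
 [ 1.    -0.003 -0.005]
 [-0.003  0.453 -0.892]]
```

>>> apply_moves:
  dp:
    - [-0.002, 0.012, 0.0015]
    - [-0.001, 0.012, 0.0015]
    - [0, 0.0067, 0.003]
    - [0, 0.0067, 0.003]
    - [0, 0.004, 0.002]
    - [0, 0, 0]
    - [0, 0, 0]
  twist:
    - [0, 0, 0]
    - [0, 0, 0]
    - [0, 0, 0]
    - [0, 0, 0]
    - [0, 0, 0]
    - [0, 0, 0]
    - [0, 0, 0]
  fingers: [1, 1, 1, 1, 1, 1, 1]

```text
time: 28.2
position: [0.5528, 0.1174, 0.1593]
tool_rot: [2.06, 1.832, 0.43]
ft_force: [-0.4, 0.4, -0.7]
grip_width: 0.006
grip_force: 0.0
```

```bash
python3 -c "
from h import *
st2()"
```

```text
28.2 own [-0.0279  0.1452] [0.5528 0.1174 0.1593] rot [2.06  1.832 0.43 ] F [-0.4  0.4 -0.7] w 0.5
[-0.34 -0.1  -0.06  2.13  0.34  0.73 -0.73]
tool axes (cols x,y,z) in stand frame
 [[ 0.004  0.893  0.45 ]
 [ 1.    -0.002 -0.007]
 [-0.005  0.45  -0.893]]
```

>>> apply_moves:
  dp:
    - [0, 0.0031, 0.0016]
    - [0, 0, 0]
    - [0, -0.015, -0.0075]
    - [0, -0.02, -0.01]
    - [0, -0.02, -0.01]
    - [0, -0.02, -0.01]
    - [0, 0, 0]
  twist:
    - [0, 0, 0]
    - [0, 0, 0]
    - [0, 0, 0]
    - [0, 0, 0]
    - [0, 0, 0]
    - [0.065, 0, 0]
    - [0.065, 0, 0]
  fingers: [1, 1, 1, 1, 1, 1, 1]

```text
time: 28.9
position: [0.4704, 0.1279, 0.1592]
tool_rot: [2.143, 1.911, 0.317]
ft_force: [0.9, 0.1, 0.1]
grip_width: 0.003
grip_force: 0.0
```

>>> apply_moves:
  dp:
    - [-0.042, 0, 0]
    - [-0.042, 0, 0]
    - [-0.042, 0, 0]
    - [-0.042, 0, 0]
    - [-0.042, 0, 0]
    - [0, 0, 0]
    - [0, 0, 0]
  twist:
    - [0, 0, 0]
    - [0, 0, 0]
    - [0, 0, 0]
    - [0, 0, 0]
    - [0, 0, 0]
    - [0, 0, 0]
    - [0, 0, 0]
  fingers: [1, 1, 1, 1, 1, 1, 1]

```text
time: 29.6
position: [0.455, -0.0553, 0.1592]
tool_rot: [2.152, 1.902, 0.315]
ft_force: [0.2, 0.8, -0.9]
grip_width: 0.002
grip_force: 0.0
```

```bash
python3 -c "
from h import *
st2(); shot('scene','s10.png')"
```

```text
29.6 own [-0.1054 -0.0376] [ 0.455  -0.0553  0.1592] rot [2.152 1.902 0.315] F [ 0.2  0.8 -0.9] w 0.2
[ 0.21 -0.3  -0.14  2.25 -0.02  0.86 -0.05]
tool axes (cols x,y,z) in stand frame
 [[ 0.01   0.945  0.327]
 [ 1.    -0.008 -0.007]
 [-0.004  0.327 -0.945]]
```

>>> apply_moves:
  dp:
    - [0, -0.005, 0.018]
    - [0, -0.005, 0.018]
    - [0, -0.005, 0.017]
    - [-0.01, 0, 0]
    - [-0.01, 0, 0]
    - [-0.007, 0, 0]
    - [0, 0, 0]
  twist:
    - [0, 0, 0]
    - [0, 0, 0]
    - [0, 0, 0]
    - [0, 0, 0]
    - [0, 0, 0]
    - [0, 0, 0]
    - [0, 0, 0]
  fingers: [1, 1, 1, 1, 1, 1, 1]

```text
time: 30.35
position: [0.4555, -0.0796, 0.1043]
tool_rot: [2.145, 1.911, 0.317]
ft_force: [-0.1, 0.3, 0.5]
grip_width: 0.005
grip_force: 0.0
```

```bash
python3 -c "
from h import *
st2()"
```

```text
30.35 own [-0.1022 -0.0616] [ 0.4555 -0.0796  0.1043] rot [2.145 1.911 0.317] F [-0.1  0.3  0.5] w 0.4
[ 0.22 -0.22 -0.1   2.31 -0.03  0.72  0.02]
tool axes (cols x,y,z) in stand frame
 [[ 0.002  0.945  0.327]
 [ 1.    -0.001 -0.005]
 [-0.004  0.327 -0.945]]
```

>>> apply_moves:
  dp:
    - [-0.003, 0.0075, 0.0005]
    - [0, 0.007, 0.0003]
    - [0, 0.0061, -0.0085]
    - [0, 0.0061, -0.0085]
    - [0, 0.0061, -0.0085]
    - [0, 0.0062, -0.0042]
    - [0, 0.0062, -0.0042]
    - [0, 0, 0]
  twist:
    - [0, 0, 0]
    - [0, 0, 0]
    - [0, 0, 0]
    - [0, 0, 0]
    - [0, 0, 0]
    - [0, 0, 0]
    - [0, 0, 0]
    - [0, 0, 0]
  fingers: [1, 1, 1, 1, 1, 1, 1, 1]

```text
time: 31.15
position: [0.4876, -0.0873, 0.1521]
tool_rot: [2.146, 1.907, 0.318]
ft_force: [-0.6, 0.2, 0.4]
grip_width: 0.008
grip_force: 0.6
```

```bash
python3 -c "
from h import *
st2()"
```

```text
31.15 own [-0.0694 -0.0657] [ 0.4876 -0.0873  0.1521] rot [2.146 1.907 0.318] F [-0.6  0.2  0.4] w 0.7
[ 0.22 -0.2  -0.09  2.19 -0.03  0.82  0.03]
tool axes (cols x,y,z) in stand frame
 [[ 0.004  0.944  0.329]
 [ 1.    -0.003 -0.006]
 [-0.005  0.329 -0.944]]
```

>>> apply_moves:
  dp:
    - [0, 0.0122, -0.0015]
    - [0, 0.0122, -0.0015]
    - [0, 0.007, 0.002]
    - [0, 0.007, 0.002]
    - [0, 0.0068, 0.0034]
    - [0, 0, 0]
    - [0, 0, 0]
  twist:
    - [0, 0, 0]
    - [0, 0, 0]
    - [0, 0, 0]
    - [0, 0, 0]
    - [0, 0, 0]
    - [0, 0, 0]
    - [0, 0, 0]
  fingers: [1, 1, 1, 1, 1, 1, 1]

```text
time: 31.85
position: [0.5305, -0.0923, 0.1605]
tool_rot: [2.147, 1.909, 0.316]
ft_force: [0.1, 0.1, -0.4]
grip_width: 0.006
grip_force: 0.0
```

```bash
python3 -c "
from h import *
st2()"
```

```text
31.85 own [-0.0262 -0.0657] [ 0.5305 -0.0923  0.1605] rot [2.147 1.909 0.316] F [ 0.1  0.1 -0.4] w 0.5
[ 0.22 -0.11 -0.1   2.09 -0.01  0.83  0.02]
tool axes (cols x,y,z) in stand frame
 [[ 0.004  0.945  0.327]
 [ 1.    -0.002 -0.005]
 [-0.004  0.327 -0.945]]
```

>>> apply_moves:
  dp:
    - [0, 0.001, 0.0003]
    - [0, -0.019, -0.0065]
    - [0, -0.019, -0.0065]
    - [0, 0.0, -0.04]
    - [0, 0, -0.04]
    - [0, 0, -0.04]
    - [0, 0, -0.03]
    - [0, 0, 0]
    - [0, 0, 0]
  twist:
    - [0, 0, 0]
    - [0, 0, 0]
    - [0, 0, 0]
    - [0, 0, 0]
    - [0, 0, 0]
    - [0.085, 0, 0]
    - [0.085, 0, 0]
    - [0.085, 0, 0]
    - [0.078, 0, 0]
  fingers: [1, 1, 1, 1, 1, 1, 1, 1, 1]

```text
time: 32.75
position: [0.4529, -0.0832, 0.3038]
tool_rot: [-2.348, -2.086, 0.01]
ft_force: [0.5, -0.9, 0.1]
grip_width: 0.003
grip_force: 0.0
```

>>> apply_moves:
  dp:
    - [0.04, 0, -0.01]
    - [0.045, 0, -0.01]
    - [0.045, 0, 0]
    - [0.045, 0, 0]
    - [0.045, 0, 0]
    - [0, 0, 0]
  twist:
    - [0, 0, 0]
    - [0, 0, 0]
    - [0, 0, 0]
    - [0, 0, 0]
    - [0, 0, 0]
    - [0, 0, 0]
  fingers: [1, 1, 1, 1, 1, 1]

```text
time: 33.35
position: [0.477, 0.1433, 0.3209]
tool_rot: [-2.333, -2.097, 0.006]
ft_force: [0.2, -0.4, -1.4]
grip_width: 0.002
grip_force: 0.0
```

Run:
```python
from h import *
st2(); im,C=shot('top','t11.png'); b,S=shot('scene','s11.png'); w,W=shot('wrist','w11.png')
a=np.hstack([cv2.resize(im[160:330,160:500],(480,240)),cv2.resize(w,(320,240))])
old=cv2.imread('pics/scene0.png')
c=np.hstack([cv2.resize(x[225:365,325:505],(400,311)) for x in(old,b)])
cv2.imwrite('pics/c12.png',np.vstack([a,c]))
```

```text
33.35 own [-0.1061  0.1622] [0.477  0.1433 0.3209] rot [-2.333 -2.097  0.006] F [ 0.2 -0.4 -1.4] w 0.2
[ 0.1  -0.01 -0.43  1.64 -0.01  1.52 -0.44]
tool axes (cols x,y,z) in stand frame
 [[-0.007  1.    -0.006]
 [ 1.     0.007 -0.   ]
 [-0.    -0.006 -1.   ]]
```

View pics/c12.png

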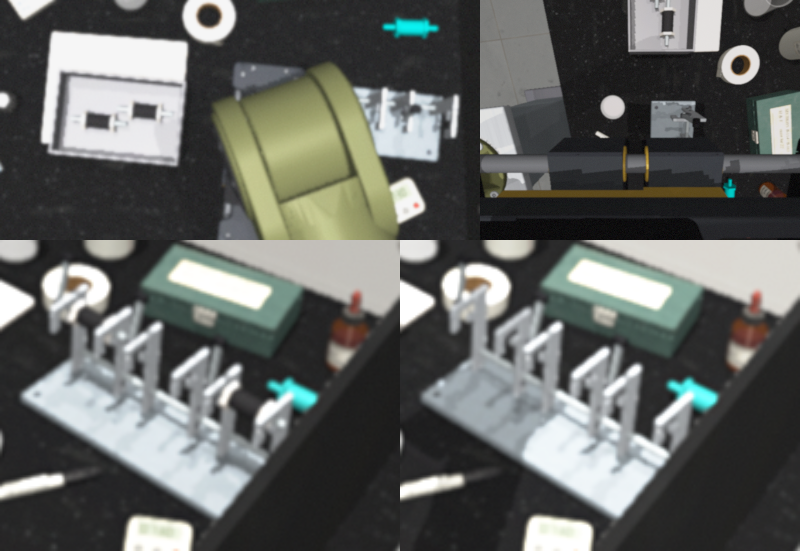

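Both rollers lie in the box, and levers 1 and 3 look upright again in the right panel. I check their handle angles numerically against the starting picture.

Run:
```python
from h import *
S=cam('scene'); im={k:cv2.cvtColor(cv2.imread(f'pics/{k}.png'),cv2.COLOR_BGR2GRAY).astype(np.float32) for k in('scene0','s4','s11')}
for n,y in((1,-.0655),(2,.0395),(3,.1445)):
    for k in im:
        best=[]
        for q in np.arange(-.2,1.8,.1):
            ph=q-np.radians(15); v=[]
            for r in np.linspace(.015,.046,12):
              for off in(-.012,0,.012):
                x=-.016-r*np.sin(ph)+off*np.cos(ph); z=.126+r*np.cos(ph)+off*np.sin(ph)
                p=np.r_[O+x*EX+y*EY,z]; u=proj(S,p)
                v.append(cv2.getRectSubPix(im[k],(1,1),tuple(map(float,u)))[0,0]*(1 if off==0 else -.5))
            best.append(sum(v)/12)
        b=np.array(best); i=np.argsort(-b)[:3]; print(n,k,[(round(-.2+.1*j,1),round(float(b[j]))) for j in i])
```

```text
1 scene0 [(np.float64(0.4), 46), (np.float64(0.5), 42), (np.float64(0.3), 27)]
1 s4 [(np.float64(1.5), 49), (np.float64(1.6), 47), (np.float64(1.4), 26)]
1 s11 [(np.float64(0.4), 55), (np.float64(0.5), 46), (np.float64(0.3), 37)]
2 scene0 [(np.float64(1.1), 42), (np.float64(0.4), 35), (np.float64(0.3), 35)]
2 s4 [(np.float64(1.1), 44), (np.float64(0.3), 35), (np.float64(0.4), 34)]
2 s11 [(np.float64(0.4), 42), (np.float64(0.3), 41), (np.float64(0.5), 33)]
3 scene0 [(np.float64(1.0), 58), (np.float64(0.9), 54), (np.float64(1.1), 42)]
3 s4 [(np.float64(1.6), 100), (np.float64(1.5), 71), (np.float64(1.7), 66)]
3 s11 [(np.float64(1.0), 58), (np.float64(0.9), 51), (np.float64(1.1), 51)]
```

>>> apply_moves:
  dp:
    - [-0.04, 0.014, 0]
    - [-0.04, 0.014, 0]
    - [-0.04, 0.014, 0]
    - [-0.04, 0.014, 0]
    - [-0.04, 0.014, 0.01]
    - [-0.024, 0.014, 0.01]
    - [0, 0, 0]
    - [0, 0, 0]
  twist:
    - [0, 0, 0]
    - [0, 0, 0]
    - [0, 0, 0]
    - [0, 0, 0]
    - [0, 0, 0]
    - [0, 0, 0]
    - [0, 0, 0]
    - [0, 0, 0]
  fingers: [1, 1, 1, 1, 1, 1, 1, 1]

```text
time: 34.3
position: [0.5343, -0.0986, 0.301]
tool_rot: [-2.351, -2.08, 0.011]
ft_force: [0.1, 0.8, -0.8]
grip_width: 0.006
grip_force: 0.0
```

Run:
```python
from h import *
st(); w,W=shot('wrist','w12.png')
def k(W,y,q):
    ph=q-np.radians(15); return proj(W,np.r_[O+(-.016-.055*np.sin(ph))*EX+y*EY,.126+.055*np.cos(ph)])
for y in(-.0655,.0395):
    print(y,[k(W,y,q).round(0).tolist() for q in(0,.25,.9)])
s=np.array([0.477,0.1433,0.3209]); W11=cam('wrist',{'position':s,'tool_rot':np.array([-2.333,-2.097,.006])})
print('k3 in w11',[k(W11,.1445,q).round(0).tolist() for q in(0,.25,.9)])
w11=cv2.imread('pics/w11.png')
cv2.imwrite('pics/c13.png',np.hstack([cv2.resize(w[100:300,220:420],(400,400)),cv2.resize(w11[150:290,320:460],(400,400))]))
```

```text
34.3 own [-0.0217 -0.0715] [ 0.5343 -0.0986  0.301 ] rot [-2.351 -2.08   0.011] F [ 0.1  0.8 -0.8] w 0.5
-0.0655 [[338.0, 230.0], [320.0, 231.0], [275.0, 228.0]]
0.0395 [[340.0, 76.0], [319.0, 75.0], [270.0, 78.0]]
k3 in w11 [[443.0, 257.0], [426.0, 257.0], [381.0, 253.0]]
```

View pics/c13.png

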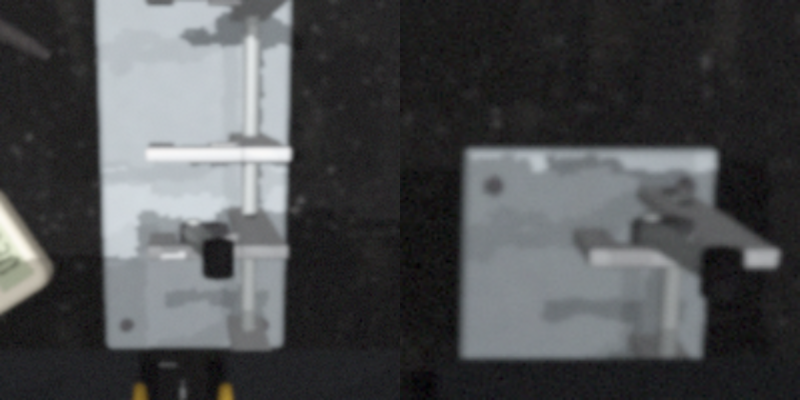

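Knob 1 is at (329,229), against 338 expected when shut. Knob 3 is at (430,245), against 443. That puts both at roughly 0.1–0.2 rad, so I measure more exactly using untouched knob 2 as the reference.

Run:
```python
from h import *
w=cv2.imread('pics/w12.png').max(2)
for n,(x0,x1,y0,y1) in(("k2",(310,365,50,105)),("k1",(305,360,212,250))):
    m=(w[y0:y1,x0:x1]<40).astype(np.uint8)
    c,l,s,ce=cv2.connectedComponentsWithStats(m)
    for i in range(1,c):
        if s[i,4]>40: print(n,s[i]+[x0,y0,0,0,0],ce[i]+[x0,y0])
```

```text
k1 [322 219  14  19 222] [328.4954955  228.57657658]
```

Run:
```python
from h import *
w=cv2.imread('pics/w12.png').max(2)
for r in range(52,104,4): print(r,w[r,306:366:3])
```

```text
52 [203 203 205 206 207 206 204 204 200 178 162 104  97  99 101 102  99  96
 119 210]
56 [206 210 218 221 221 219 216 209 212 198 180 103  97 100 101  99 100  99
 194 218]
60 [223 224 224 222 222 222 223 220 207 182 139  84  92  95  95  95 102 153
 218 218]
64 [223 224 226 224 224 223 222 133  44  74  92  64  44 131 138 100 117 213
 221 219]
68 [223 223 221 222 222 223 222 122  44  80  89  59  45 148 168 119 148 178
 192 214]
72 [223 217 209 189 202 212 192  81  44  74  81  50  43 180 187 160 166 167
 163 168]
76 [222 205 166 187 157 133 131  64  44  66  80  53  45 211 208 164 161 160
 165 164]
80 [199 163 128 135 127 123 108  53  42  70  73  47  47 215 204 149 165 158
 145 150]
84 [195 135 121 121 106  84  83  60  39  35  63  87 132 224 202 163 205 204
 205 199]
88 [197 132 104  98  86  74  64  65  71  98 188 198 186 224 200 151 201 205
 203 199]
92 [237 236 236 234 234 236 239 233 227 179 175 177 167 180 197 246 246 244
 244 243]
96 [237 234 234 234 233 238 241 242 241 234 170 168 161 167 189 239 241 240
 240 238]
100 [133 178 179 177 179 178 144 142 143 142 140 130  96  95  94  98  99  95
  99 139]
```

Corrected by knob 2's offset, lever 1 is at about 0.08 rad, so it counts as shut. The same check for lever 3, from a settled pose.

>>> apply_moves:
  dp:
    - [0.035, 0, 0]
    - [0.035, 0, 0]
    - [0.035, 0, 0]
    - [0, 0, 0]
    - [0, 0, 0]
    - [0, 0, 0]
  twist:
    - [0, 0, 0]
    - [0, 0, 0]
    - [0, 0, 0]
    - [0, 0, 0]
    - [0, 0, 0]
    - [0, 0, 0]
  fingers: [1, 1, 1, 1, 1, 1]

```text
time: 34.95
position: [0.5472, 0.0068, 0.3014]
tool_rot: [-2.349, -2.086, 0.011]
ft_force: [0.5, -0.3, 0.2]
grip_width: 0.004
grip_force: 0.0
```

Run:
```python
from h import *
st(); w,W=shot('wrist','w13.png'); w=w.max(2)
def k(W,y,q):
    ph=q-np.radians(15); return proj(W,np.r_[O+(-.016-.055*np.sin(ph))*EX+y*EY,.126+.055*np.cos(ph)])
for y in(.0395,.1445):
    u=k(W,y,0); print(y,u.round(1),k(W,y,.25).round(1))
    c0=int(u[0])-35
    for r in range(int(u[1])-8,int(u[1])+9,4): print(r,c0,w[r,c0:c0+60:2])
```

```text
34.95 own [-0.0208  0.0347] [0.5472 0.0068 0.3014] rot [-2.349 -2.086  0.011] F [ 0.5 -0.3  0.2] w 0.4
0.0395 [336.7 231.9] [318.2 232.5]
223 301 [137 136 131 131 126 120 121 112 103 104 104 100  63  30  26  35  26  35
  32  39 109 139 140 142 140 140 139 137 139 138]
227 301 [217 180 168 177 215 220 220 220 221 197 128  98  60  25  30  41  35  37
  34  46 142 183 182 184 185 183 183 179 179 178]
231 301 [168 169 166 166 173 169 166 164 166 167 167 147  71  36  28  32  38  35
  30  46 142 179 164 163 167 168 169 167 167 154]
235 301 [172 172 173 172 171 173 170 174 172 173 172 164  92  35  32  37  37  33
  33  51 149 182 171 165 174 173 173 173 173 157]
239 301 [171 171 170 173 172 173 173 174 173 171 173 171 138  82  52  46  42  45
  59  94 162 183 168 168 172 171 173 174 172 154]
0.1445 [338.7  77.4] [318.3  77.1]
69 303 [59 51 48 42 43 46 48 55 40 41 64 79 85 75 55 46 40 43 44 38 40 41 38 40
 43 45 41 44 45 58]
73 303 [42 41 39 43 48 44 41 46 45 45 57 80 82 67 46 39 34 36 40 44 40 41 45 39
 39 43 43 44 39 53]
77 303 [ 42  45  44  41  64 108 111 115  61  39  63  86  90  72  53  42  34  41
  44  42  37  37  44  36  41  35  42  36  39  39]
81 303 [ 36  36  48  74 109 131 124 109  55  43  66  93  93  65  49  41  34  34
  37  37  34  38  39  41  42  34  37  38  38  39]
85 303 [ 47  44  58  98 119 117 103  90  61  37  38  32  36  38  35  33  34  34
  38  37  38  42  32  37  41  39  40  35  37  40]
```

Run:
```python
from h import *
im,_=shot('top','t14.png'); o=cv2.imread('pics/t11.png')
d=cv2.absdiff(im,o).max(2)[165:280,170:300]>50; print('changed px at box',d.sum())
if d.sum()<15: print(ctrl.close_job()); print(ctrl.get_state()['time'])
```

```text
changed px at box 0
the job is handed in; nothing more can be done
None
the job is handed in; nothing more can be done
```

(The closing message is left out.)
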